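# Set out the vial rack for the session

## Task

Complete the vial rack for the session. The purple-capped and the yellow-capped amber vials in the two middle pockets of the near row stay where they are: stand the red-capped vial in the end pocket of that row next to the purple one, the green-capped vial in the end pocket next to the amber one, and in the far row the blue-capped vial directly behind the purple one and the grey-capped vial (now in the wrong pocket) directly behind the amber one. All six must stand upright down in their pockets; knock no vial over and do not disturb the tube, the forceps or the cap strip.

Things in the scene. Friction and masses are not known exactly. Their poses are not given: they have to be found in the camera images.
- vial_rack: dark grey plastic rack with white pocket floors, a plate 126 (x) x 230 (y) x 16 mm, fixed to the worktop. Origin: centre of its underside; x points to the far row (away from the robot), y left along the rows, turned by up to 0.25 rad. Eight 30 mm square pockets, 10 mm deep, floors 6 mm above the origin: near row x = -30 mm, far row x = +30 mm, each at y = -84, -28, +28, +84 mm
- vial_purple: glass vial with purple cap and purple band; 21 mm diameter, 38 mm tall, standing upright, about 20 g; grasp round the body (contact faces 18 to 20 mm apart). Origin at the centre of its underside, z up. Starts in one of the two middle pockets of the near row; stays there.
- vial_amber: glass vial of amber glass with yellow cap and yellow band; 21 mm diameter, 38 mm tall, standing upright, about 20 g; grasp round the body (contact faces 18 to 20 mm apart). Origin at the centre of its underside, z up. Starts in the other middle pocket of the near row; stays there.
- vial_grey: glass vial with grey cap and grey band; 21 mm diameter, 38 mm tall, standing upright, about 20 g; grasp round the body (contact faces 18 to 20 mm apart). Origin at the centre of its underside, z up. Starts in the far-row pocket behind the purple vial, where the blue one belongs.
- vial_red: glass vial with red cap and red band; 21 mm diameter, 38 mm tall, standing upright, about 20 g; grasp round the body (contact faces 18 to 20 mm apart). Origin at the centre of its underside, z up. Starts on the worktop beside the rack.
- vial_blue: glass vial with blue cap and blue band; 21 mm diameter, 38 mm tall, standing upright, about 20 g; grasp round the body (contact faces 18 to 20 mm apart). Origin at the centre of its underside, z up. Starts on the worktop beside the rack.
- vial_green: glass vial with green cap, green band and white body; 21 mm diameter, 38 mm tall, standing upright, about 20 g; grasp round the body (contact faces 18 to 20 mm apart). Origin at the centre of its underside, z up. Starts on the worktop beside the rack.
- ointment_tube: bystander: white tube with dark red cap lying on the worktop, 21 x 64 x 13 mm, long along its y; origin at the centre of its underside
- forceps: bystander: thin steel forceps lying on the worktop, 17 x 124 x 8 mm, long along its y; origin at the centre of its underside
- cap_strip: bystander: diagonal strip of cream stopper caps lying on the worktop, 52 x 70 x 6 mm; origin at the centre of its underside

How it is judged:
At the end, for the whole second after the job is handed in: All six vials upright (0.15 rad), at rest, on the pocket floors (5 mm), within 10 mm of pocket centres in rack x and y: purple and amber in their near-row middle pockets, red at the end beside purple, green at the end beside amber, blue behind purple, grey behind amber (((x of vial_purple in the frame of vial_rack between -0.04 and -0.02 m and y of vial_purple in the frame of vial_rack between 0.018 and 0.038 m and x of vial_amber in the frame of vial_rack between -0.04 and -0.02 m and y of vial_amber in the frame of vial_rack between -0.038 and -0.018 m and x of vial_red in the frame of vial_rack between -0.04 and -0.02 m and y of vial_red in the frame of vial_rack between 0.074 and 0.094 m and x of vial_green in the frame of vial_rack between -0.04 and -0.02 m and y of vial_green in the frame of vial_rack between -0.094 and -0.074 m and x of vial_blue in the frame of vial_rack between 0.02 and 0.04 m and y of vial_blue in the frame of vial_rack between 0.018 and 0.038 m and x of vial_grey in the frame of vial_rack between 0.02 and 0.04 m and y of vial_grey in the frame of vial_rack between -0.038 and -0.018 m) or (x of vial_purple in the frame of vial_rack between -0.04 and -0.02 m and y of vial_purple in the frame of vial_rack between -0.038 and -0.018 m and x of vial_amber in the frame of vial_rack between -0.04 and -0.02 m and y of vial_amber in the frame of vial_rack between 0.018 and 0.038 m and x of vial_red in the frame of vial_rack between -0.04 and -0.02 m and y of vial_red in the frame of vial_rack between -0.094 and -0.074 m and x of vial_green in the frame of vial_rack between -0.04 and -0.02 m and y of vial_green in the frame of vial_rack between 0.074 and 0.094 m and x of vial_blue in the frame of vial_rack between 0.02 and 0.04 m and y of vial_blue in the frame of vial_rack between -0.038 and -0.018 m and x of vial_grey in the frame of vial_rack between 0.02 and 0.04 m and y of vial_grey in the frame of vial_rack between 0.018 and 0.038 m)) and z of each of vial_purple, vial_amber, vial_red, vial_green, vial_blue, vial_grey in the frame of vial_rack below 0.011 m and angle between each of vial_purple, vial_amber, vial_red, vial_green, vial_blue, vial_grey's own z axis and vertical below 0.15 rad and linear speed of each of vial_purple, vial_amber, vial_red, vial_green, vial_blue, vial_grey below 0.02 m/s); the robot touches nothing.
It fails at once if the purple or the amber vial is taken from its pocket (distance of any of vial_purple, vial_amber from where it was at the start of the episode above 0.02 m).
It fails at once if a vial is knocked over (tilted more than 1 rad) (angle between any of vial_purple, vial_amber, vial_red, vial_green, vial_blue, vial_grey's own z axis and vertical above 1 rad).
It fails at once if the tube, the forceps or the cap strip is shifted more than 20 mm (distance of any of ointment_tube, forceps, cap_strip from where it was at the start of the episode above 0.02 m).
It also fails if it takes over 96 s, if anything falls off the work surface, if the arm or the gripper's body presses on something with over 40 N, if the wrist force passes 120 N, or if a joint passes its speed limit or range.

## Robot

A 6-joint arm with a two-finger parallel gripper is mounted at the origin on a cart in front of the work surface, level with it; the furniture and walls round the work are solid. World frame = base frame: x ahead of the robot, y to its left, z up, the work surface at z = 0. Lengths are in m, angles in rad, forces in N, time in s.
With the tool pointing down it reaches from about 0.35 to 0.85 m from the base axis. Payload 8.1 kg.
Tool frame: the origin (TCP) lies at the very end of the fingers, on their centre line; the grasp point (between the pads) lies 19 mm behind it; z points along the fingers, y is the line along which they close (so a half turn about z gives the same grasp; the last joint's range is limited). The gripper opens to 93 mm and grips with 3 to 60 N. Pads are 15 mm wide; open, the fingers measure 128 mm over their backs; the gripper's body (75 mm by 188 mm) begins 65 mm behind the grasp point.
Start: joints at [1.212, 0.13, 1.488, -0, 1.523, -0.085], TCP at [0.162, 0.578, 0.219] pointing down, gripper open.
Joint ranges: [-2.96, 2.96], [-0.89, 2.26], [0.02, 2.5], [-1.34, 4.48], [0, 2.73], [-2.66, 2.66]. Speed limits (rad/s): [2.39, 2.39, 2.79, 3.14, 3.14, 3.14].

## Interface

Orientations are given as a rotation vector (axis times angle).
In Python, from plant import robot gives the robot as it stands.
- The arm moves only by the tool play_rows, never from a script. Its argument "deltas" is one flat list of numbers, 5 for each row, row after row: the shift along the tool's x, y, z in mm, then the turn about the tool's z in degrees, then the finger opening in mm, from 0 to 93. A call has 1 to 10 rows; each row shifts and turns the commanded pose from where the row before left it, along the tool's axes as they then stand; what a row does not reach is not made up. A row lasts 1/12 s, in which the tool goes at most 41.7 mm and 7.16 degrees, less where a joint would pass 70% of its speed; a pose out of reach is approached as far as the arm can. A call with a gripper value outside its range is refused whole. The fingers move at their own pace and stop on an object; "newtons" is the grip in N (left out, the last holds). Time passes only in rows, so rows that do not move let the fingers close. It gives the time, the measured TCP pose, the force, the opening and the grip force at its end, in the units of the state.
- robot.read_state(): the state, without advancing time (a new reading comes with each control period).
- robot.read_camera(name): name is "side" or "top" or "wrist"; returns a dict with "pixels" (480x640x3 uint8, blue, green, red), "mtx" (3x3 intrinsics, pixels), "eye" and "rotation" of the camera in the world. Camera axes: x right, y up, looking along -z (the intrinsics and any distortion apply to the point x, -y, -z); pixel columns grow to the right and rows downward; lengths in m; the calibration is good to about 2 mm. A picture is of the moment at which its call begins. There is no depth.
- robot.close_job(): hands the job in; it is judged then, once.
The state is a dict: "t": time; "q": joint angles; "dq": joint speeds; "joint_torque": joint torques, N m; "tool_pos": TCP position; "orientation": TCP orientation; "force": force on the tool from outside, world axes, zero at the start; "wrist_torque": the same for the moment, N m; "opening": finger opening in m; "gripper_force": force on a finger pad.
Only numpy, scipy, OpenCV 4.12 (cv2) and the standard library are available. Lean on these libraries where they do the work, as an engineer would, in place of code of your own. Each camera call takes 0.05 s, during which the arm holds its last target. There are 200 camera calls.

## Working session

There is one attempt and no reset: what is moved stays moved. The work goes in short steps, Python scripts to look and compute and a tool call to move; the robot and the scene stay as the last step left them, time stands still between calls to the robot, and variables do not carry over. Pictures are saved under pics/ and viewed, at most 14 in all, crops included, and the job is handed in when it is done.

Besides the shell and the picture viewer there is one more tool, called after "Emit:" as name(argument=value, ...), one argument or row to a line, values as JSON. play_rows: Moves the arm, as the interface text tells. Its arguments: {"type":"object","properties":{"deltas":{"type":"array"},"newtons":{"type":"number"}},"required":["deltas"]}

```bash
mkdir -p pics
python3 - <<'E'
from plant import robot
import cv2
for n in("top","side"):
    c=robot.read_camera(n);cv2.imwrite(f"pics/{n}0.png",c["pixels"]);print(n,c["mtx"],c["eye"],c["rotation"],[k for k in c])
s=robot.read_state();print(s["t"],s["tool_pos"],s["orientation"],s["opening"])
E
```

```text
top [[545.17997756   0.         315.73381209]
 [  0.         545.17997756 241.78141446]
 [  0.           0.           1.        ]] [ 0.32636107 -0.04654377  1.31845342] [ 0.16552364 -0.12088725 -1.57923995] ['pixels', 'mtx', 'eye', 'rotation']
side [[477.67991323   0.         326.6333379 ]
 [  0.         477.67991323 235.8642934 ]
 [  0.           0.           1.        ]] [0.60459437 0.80883846 0.5887527 ] [0.02056664 1.45224427 2.72224247] ['pixels', 'mtx', 'eye', 'rotation']
0.1 [0.16204108 0.57715561 0.2176841 ] [-4.28815776e-01 -3.11180419e+00  2.58733466e-03] 0.09271194517398629
```

View pics/top0.png

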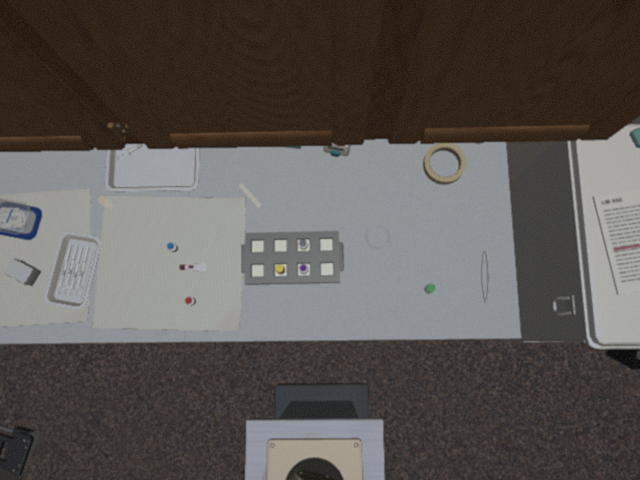

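View pics/side0.png

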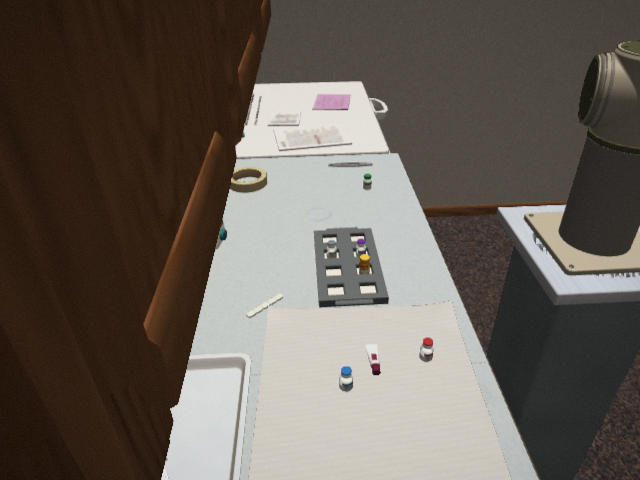

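The top view shows the near row with green's pocket at (258,271), amber (280,269), purple (303,268), red's pocket (327,269). The far row has grey at (303,244). On the worktop are blue (171,246), red (189,300) and green (430,288), with the tube at (193,267) and the strip at (249,195). The side view agrees. Now I'll enlarge.

```bash
cat > h.py <<'E'
import numpy as np,cv2
from scipy.spatial.transform import Rotation as R
def ray(c,u,v):
    d=np.linalg.inv(c["mtx"])@[u,v,1.]; d=R.from_rotvec(c["rotation"]).apply([d[0],-d[1],-d[2]])
    return np.array(c["eye"]),d
def onz(c,u,v,z):
    o,d=ray(c,u,v); return o+d*(z-o[2])/d[2]
def proj(c,p):
    q=R.from_rotvec(c["rotation"]).inv().apply(np.array(p)-c["eye"]); w=c["mtx"]@[q[0],-q[1],-q[2]]; return w[:2]/w[2]
E
python3 - <<'E'
from h import *
from plant import robot
c=robot.read_camera("top");im=c["pixels"]
cv2.imwrite("pics/c1.png",np.vstack([cv2.resize(im[225:310,155:355],None,fx=4,fy=4,interpolation=cv2.INTER_CUBIC),cv2.resize(im[250:310,400:600],None,fx=4,fy=4,interpolation=cv2.INTER_CUBIC)]))
hsv=cv2.cvtColor(im,cv2.COLOR_BGR2HSV)
def blob(m,box):
    x0,y0,x1,y1=box;s=m[y0:y1,x0:x1];n,l,st,ce=cv2.connectedComponentsWithStats(s.astype(np.uint8))
    i=1+np.argmax(st[1:,4]);return ce[i]+[x0,y0],st[i,4]
H,S=hsv[...,0],hsv[...,1]
for n,box in dict(blue=(160,235,182,257),red=(178,290,200,312),green=(418,276,442,300),amber=(270,260,290,279),purple=(294,259,313,278)).items():
    p,a=blob(S>(110),box); z=.038 if n in("blue","red","green") else .044
    print(n,p,a,onz(c,*p,z-.004).round(4))
g=im.min(2)
n,l,st,ce=cv2.connectedComponentsWithStats((g[225:290,240:345]>170).astype(np.uint8))
for s_,p in zip(st[1:],ce[1:]):
    if s_[4]>30: p=p+[240,225];print("floor",p,s_[4],onz(c,*p,.006).round(4))
E
```

```text
blue [169.86363636 245.68181818] 22 [0.5592 0.3409 0.034 ]
red [188. 300.] 21 [0.4279 0.2926 0.034 ]
green [430.76923077 287.69230769] 26 [ 0.4493 -0.28    0.034 ]
amber [279.67346939 268.57142857] 49 [0.4989 0.0747 0.04  ]
purple [302.6 267.6] 15 [0.5004 0.0203 0.04  ]
floor [326.23809524 244.41904762] 105 [ 0.5613 -0.0361  0.006 ]
floor [257.45054945 246.05494505] 91 [0.5599 0.1326 0.006 ]
floor [280.5 245.5] 100 [0.5604 0.076  0.006 ]
floor [326.63963964 268.90990991] 111 [ 0.501  -0.0362  0.006 ]
floor [257.5 270.5] 100 [0.4995 0.132  0.006 ]
```

View pics/c1.png

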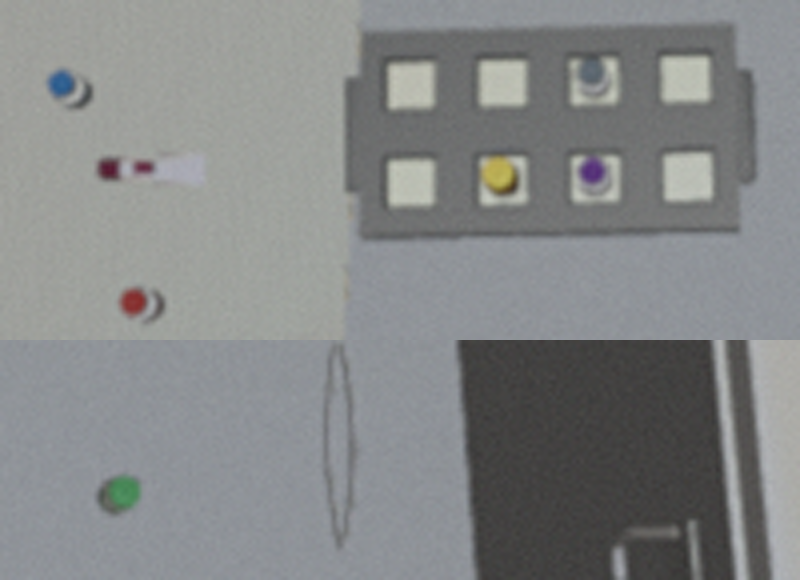

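The enlarged crop confirms the cap centres and shows the rack turned by only about 0.5°. From the pockets, the rack centre is about (0.530, 0.048). I'll align the tool y with world y and head for red.

Emit:
play_rows(
  deltas=[0,0,0,-5.3,40,0,0,0,-5.3,40,0,0,0,-5,40,-26,-28,0,0,40,-26,-28,0,0,40,-26,-28,0,0,40,-26,-28,0,0,40,-26,-28,0,0,40,-26,-28,0,0,40,-26,-28,0,0,40],
  newtons=12,
)

```text
t: 0.98
tool_pos: [0.3446, 0.3798, 0.2184]
orientation: [-0.002, -3.141, 0.0]
force: [0.3, 1.0, -0.3]
opening: 0.0404
gripper_force: 0.0
```

Emit:
play_rows(
  deltas=[-26,-28,0,0,40,-26,-28,0,0,40,-26,-28,0,0,40,0,0,20,0,40,0,0,20,0,40,0,0,20,0,40,0,0,0,0,40],
)

```text
t: 1.57
tool_pos: [0.4195, 0.2954, 0.1539]
orientation: [-0.004, -3.135, 0.006]
force: [-0.3, -0.5, -0.5]
opening: 0.0402
gripper_force: 0.0
```

```bash
cat >> h.py <<'E'
V=dict(red=(.4279,.2926),blue=(.5592,.3409),green=(.4493,-.28))
RC=np.array([.5304,.0481]);YAW=.007
def pk(i,j): # i -1 near/+1 far, y
    c,s=np.cos(YAW),np.sin(YAW);return RC+[c*.03*i-s*j,s*.03*i+c*j]
def go(s,xy,z):
    r=R.from_rotvec(s["orientation"]);d=np.array([*xy,z])-s["tool_pos"]
    y=r.apply([0,1,0]);print("t",round(s["t"],2),"pos",np.round(s["tool_pos"],4),"delta",np.round(1000*r.inv().apply(d),1),"heading",np.degrees(np.arctan2(y[1],y[0])).round(2),"tilt",r.apply([0,0,1]).round(3),"open",round(s["opening"],4))
E
python3 - <<'E'
from h import *
from plant import robot
go(robot.read_state(),V["red"],.013)
c=robot.read_camera("wrist");im=c["pixels"];cv2.imwrite("pics/w1.png",im)
print(c["eye"],c["rotation"],proj(c,[*V["red"],.034]),proj(c,[*V["red"],.0]))
E
```

```text
t 1.57 pos [0.4195 0.2954 0.1539] delta [ -9.3  -2.3 140.9] heading 89.86 tilt [-0.006 -0.004 -1.   ] open 0.0402
[0.34544611 0.29703261 0.32029014] [-0.20951312 -0.20285916  1.55883028] [312.38297014 246.09466453] [312.91037637 235.62525406]
```

View pics/w1.png

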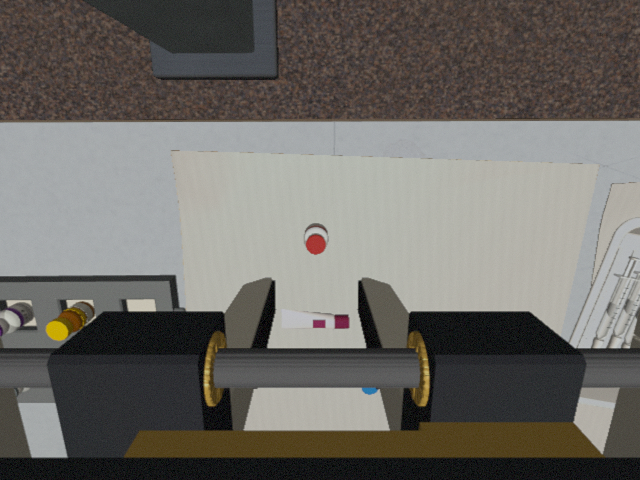

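Wrist view: the red cap is at (316,244) against a predicted (312,246), so the estimate is right to about 2 mm. The fingers straddle the vial in y. Descending.

Emit:
play_rows(
  deltas=[-9,-1,0,0,40,0,0,25,0,40,0,0,25,0,40,0,0,25,0,40,0,0,25,0,40,0,0,20,0,40,0,0,10,0,40,0,0,0,0,40],
)

```text
t: 2.28
tool_pos: [0.4303, 0.2959, 0.0274]
orientation: [-0.002, -3.14, 0.002]
force: [0.1, -0.2, 0.6]
opening: 0.0402
gripper_force: 0.0
```

Run:
```python
from h import *
from plant import robot
go(robot.read_state(),(.4279,.2936),.013)
```

```text
t 2.28 pos [0.4303 0.2959 0.0274] delta [ 2.3 -2.3 14.4] heading 89.94 tilt [-0.002 -0.001 -1.   ] open 0.0402
```

Emit:
play_rows(
  deltas=[2,-2,7,0,40,0,0,7,0,40,0,0,0,0,40,0,0,0,0,15,0,0,0,0,15,0,0,0,0,15,0,0,0,0,15,0,0,0,0,15,0,0,0,0,15],
  newtons=12,
)

```text
t: 3.03
tool_pos: [0.4292, 0.2945, 0.0152]
orientation: [0.002, 3.141, 0.001]
force: [-0.1, -0.1, 4.3]
opening: 0.0191
gripper_force: 11.6
```

Gripped at 19 mm. Lift and carry to red's pocket.

Emit:
play_rows(
  deltas=[0,0,-15,0,15,0,0,-30,0,15,0,0,-30,0,15,0,-32,-5,0,15,0,-35,0,0,15,0,-35,0,0,15,0,-35,0,0,15,0,-35,0,0,15,0,-35,0,0,15,-10,-33,0,0,15],
)

```text
t: 3.87
tool_pos: [0.437, 0.0527, 0.0944]
orientation: [-0.002, -3.141, 0.0]
force: [0.1, 1.0, -0.4]
opening: 0.0187
gripper_force: 11.6
```

Emit:
play_rows(
  deltas=[-30,-30,0,0,15,-30,-30,0,0,15,0,-25,0,0,15,0,0,0,0,15,0,0,0,0,15],
)

```text
t: 4.28
tool_pos: [0.4969, -0.0308, 0.0942]
orientation: [-0.007, -3.14, -0.001]
force: [-0.1, -0.4, -0.0]
opening: 0.0188
gripper_force: 11.6
```

Run:
```python
from h import *
from plant import robot
go(robot.read_state(),pk(-1,-.084),.023)
c=robot.read_camera("wrist");im=c["pixels"];cv2.imwrite("pics/w2.png",im)
for i in(-1,1):
  for j in(-.084,-.028,.028,.084): print(i,j,proj(c,[*pk(i,j),.006]).round(1))
```

```text
t 4.28 pos [ 0.4969 -0.0308  0.0942] delta [-4.2 -5.3 71.1] heading 89.75 tilt [-0.001  0.    -1.   ] open 0.0188
-1 -0.084 [307.8 251.9]
-1 -0.028 [385.3 251. ]
-1 0.028 [462.8 250.2]
-1 0.084 [540.5 249.3]
1 -0.084 [309.2 326.7]
1 -0.028 [382.3 325.9]
1 0.028 [455.5 325.2]
1 0.084 [528.8 324.4]
```

View pics/w2.png

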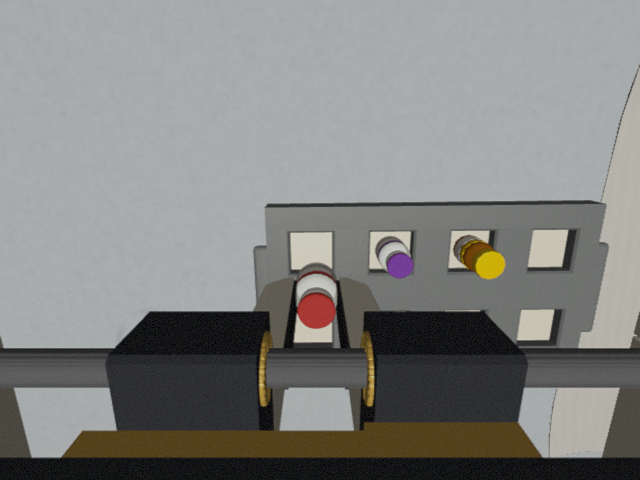

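The near-row end pocket is seen at (311,251) and the others at 391, 471 and 550, about 4 px right of prediction. The red cap in the grip is at (316,310). I'll use the held vial to settle which calibration is off.

Run:
```python
from h import *
from plant import robot
s=robot.read_state();c=robot.read_camera("wrist");p=s["tool_pos"]
for z in(.115,.118,.12):print(proj(c,[p[0],p[1],z]).round(1))
im=c["pixels"].astype(int);m=(im[...,2]>130)&(im[...,1]<70)&(im[...,0]<80);ys,xs=np.nonzero(m[285:330,290:345]);print(xs.mean()+290,ys.mean()+285,len(xs),xs.min()+290,xs.max()+290,ys.min()+285,ys.max()+285)
```

```text
[314.5 317.3]
[314.4 320.6]
[314.4 322.9]
316.09100101112233 310.5783619817998 989 298 334 294 327
```

Emit:
play_rows(
  deltas=[-6,-4,0,0,15,0,0,20,0,15,0,0,20,0,15,0,0,15,0,15,0,0,0,0,15,0,0,0,0,15],
)

```text
t: 4.88
tool_pos: [0.5025, -0.0329, 0.0392]
orientation: [-0.0, -3.14, -0.001]
force: [0.9, -0.9, 1.3]
opening: 0.0186
gripper_force: 11.6
```

Run:
```python
from h import *
from plant import robot
go(robot.read_state(),(.503,-.0346),.022)
a=robot.read_camera("wrist")["pixels"][170:470,200:600]
c=robot.read_camera("side")["pixels"];b=cv2.resize(c[220:310,300:400],(400,360),interpolation=cv2.INTER_CUBIC)
cv2.imwrite("pics/p3.png",np.hstack([cv2.copyMakeBorder(a,0,60,0,0,0),b]))
```

```text
t 4.88 pos [ 0.5025 -0.0329  0.0392] delta [-0.5 -1.8 17.2] heading 89.99 tilt [-0.002  0.    -1.   ] open 0.0186
```

View pics/p3.png

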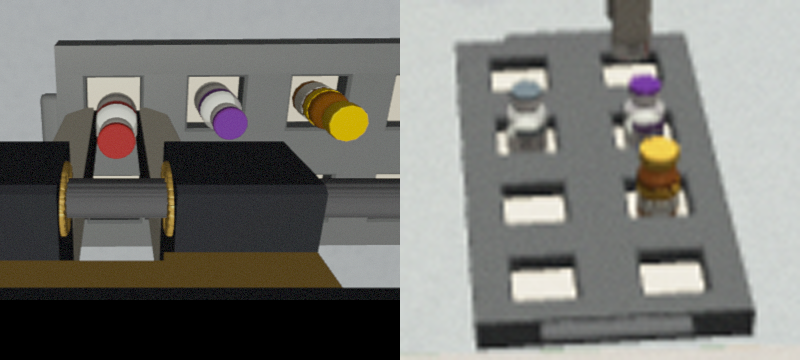

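Left: the pocket spans columns 86 to 141 and the vial sits about 1.5 mm to its right, which matches the computed −1.8 mm. Lowering.

Emit:
play_rows(
  deltas=[-1,-2,0,0,15,0,0,6,0,15,0,0,6,0,15,0,0,5,0,15,0,0,0,0,15,0,0,0,0,15],
)

```text
t: 5.48
tool_pos: [0.5037, -0.0357, 0.022]
orientation: [-0.003, -3.14, -0.0]
force: [0.5, -0.4, -0.3]
opening: 0.019
gripper_force: 11.7
```

Emit:
play_rows(
  deltas=[0,0,1,0,15,0,0,0,0,24,0,0,0,0,32,0,0,0,0,32,0,0,0,0,32,0,0,-20,0,32,0,0,-25,0,32,0,0,-25,0,32,0,0,-10,0,32,0,0,0,0,32],
)

```text
t: 6.32
tool_pos: [0.5066, -0.0362, 0.1048]
orientation: [0.002, 3.136, -0.002]
force: [1.1, 0.2, 0.1]
opening: 0.0321
gripper_force: 0.0
```

Run:
```python
from h import *
from plant import robot
g=(303.25,242.9)
c=robot.read_camera("top");G=onz(c,155+593.5/4-.5,225+73.5/4-.5,.043);print("grey",G)
s=robot.read_state();go(s,pk(1,-.028),.022)
c=robot.read_camera("wrist");a=c["pixels"];cv2.imwrite("pics/w4.png",a)
print(proj(c,[*G[:2],.043]),proj(c,[*pk(-1,-.084),.044]),proj(c,[*pk(1,-.028),.006]))
```

```text
grey [0.55930323 0.01914067 0.043     ]
t 6.37 pos [ 0.5054 -0.036   0.1027] delta [-54.9  56.4  80.8] heading 89.91 tilt [ 0.003 -0.001 -1.   ] open 0.0322
[395.78784919 333.27624798] [314.8507822  252.58704247] [387.37640284 310.43948031]
```

View pics/w4.png

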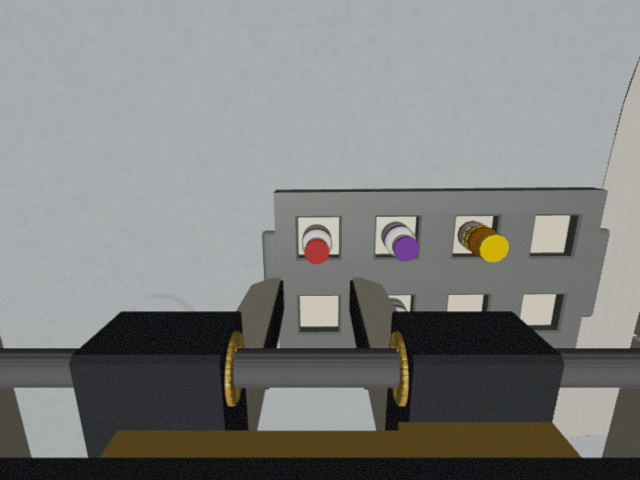

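Red stands in its pocket (cap at (317,251), pocket columns 298–340). Next is grey.

Emit:
play_rows(
  deltas=[-18,19,0,0,32,-18,19,0,0,32,-17,19,0,0,32,0,0,20,0,32,0,0,20,0,32,0,0,10,0,32,0,0,0,0,32,0,0,0,0,32],
)

```text
t: 7.08
tool_pos: [0.5556, 0.0211, 0.0499]
orientation: [-0.003, -3.138, -0.0]
force: [0.0, -0.3, 1.1]
opening: 0.032
gripper_force: 0.0
```

Run:
```python
from h import *
from plant import robot
go(robot.read_state(),(.5585,.0203),.020)
cv2.imwrite("pics/w5.png",robot.read_camera("wrist")["pixels"][170:400,150:550])
```

```text
t 7.08 pos [0.5556 0.0211 0.0499] delta [-3.  -0.8 29.9] heading 89.9 tilt [-0.004  0.    -1.   ] open 0.032
```

View pics/w5.png

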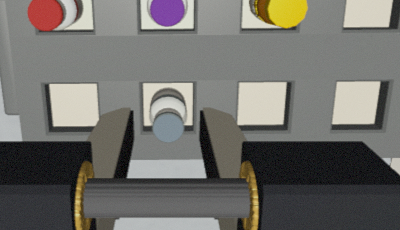

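The grey cap at crop (168,125) is centred between the fingers. Descend and close.

Emit:
play_rows(
  deltas=[-3,-1,10,0,32,0,0,10,0,32,0,0,9,0,32,0,0,0,0,32,0,0,0,0,15,0,0,0,0,15,0,0,0,0,15,0,0,0,0,15,0,0,0,0,15],
)

```text
t: 7.88
tool_pos: [0.5607, 0.0201, 0.0231]
orientation: [0.002, 3.141, -0.0]
force: [0.7, -1.1, 0.4]
opening: 0.0183
gripper_force: 12.0
```

Emit:
play_rows(
  deltas=[0,0,-10,0,15,0,0,-10,0,15,0,0,-10,0,15,0,0,-5,0,15,0,0,0,0,15,0,0,0,0,15],
)

```text
t: 8.38
tool_pos: [0.561, 0.0201, 0.0586]
orientation: [0.002, 3.14, -0.0]
force: [0.9, 0.8, -0.4]
opening: 0.0177
gripper_force: 12.0
```

Run:
```python
from h import *
from plant import robot
go(robot.read_state(),pk(1,.028)+[0,.0012],.021)
cv2.imwrite("pics/w6.png",robot.read_camera("wrist")["pixels"][170:400,150:550])
```

```text
t 8.38 pos [0.561  0.0201 0.0586] delta [ 0.9 57.4 37.6] heading 89.91 tilt [ 0.002 -0.    -1.   ] open 0.0177
```

Emit:
play_rows(
  deltas=[0,19,0,0,15,0,19,0,0,15,-1,19,0,0,15,0,0,8,0,15,0,0,8,0,15,0,0,0,0,15,0,0,0,0,15],
)

```text
t: 9.02
tool_pos: [0.5601, 0.0763, 0.0401]
orientation: [-0.003, -3.139, 0.001]
force: [0.0, -0.2, 0.1]
opening: 0.0181
gripper_force: 12.0
```

Run:
```python
from h import *
from plant import robot
go(robot.read_state(),pk(1,.028)+[0.001,.0012],.023)
cv2.imwrite("pics/w7.png",robot.read_camera("wrist")["pixels"][170:400,150:550])
```

```text
t 9.02 pos [0.5601 0.0763 0.0401] delta [-1.1  1.2 17.1] heading 89.88 tilt [-0.003 -0.    -1.   ] open 0.0181
```

View pics/w7.png

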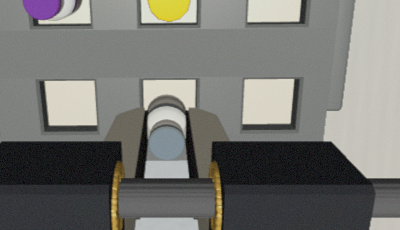

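The pocket spans columns 142–198 and the vial is at 167, so shift +1.5 mm in y and lower.

Emit:
play_rows(
  deltas=[-1,1.5,0,0,15,0,0,6,0,15,0,0,6,0,15,0,0,5,0,15,0,0,0,0,15,0,0,0,0,15],
)

```text
t: 9.57
tool_pos: [0.5619, 0.0786, 0.024]
orientation: [-0.002, -3.14, 0.0]
force: [-0.1, 0.2, -0.5]
opening: 0.0175
gripper_force: 12.0
```

Emit:
play_rows(
  deltas=[0,0,0,0,24,0,0,0,0,32,0,0,0,0,32,0,0,0,0,32,0,0,-20,0,32,0,0,-25,0,32,0,0,-25,0,32,0,0,-10,0,36,0,0,0,0,40],
)

```text
t: 10.32
tool_pos: [0.5649, 0.0788, 0.1081]
orientation: [0.002, 3.135, 0.0]
force: [0.5, -0.6, 0.3]
opening: 0.0382
gripper_force: 0.0
```

Run:
```python
from h import *
from plant import robot
go(robot.read_state(),V["blue"],.013)
```

```text
t 10.32 pos [0.5649 0.0788 0.1081] delta [  6.6 262.1  95.2] heading 89.92 tilt [ 0.006  0.    -1.   ] open 0.0382
```

Emit:
play_rows(
  deltas=[2,33,0,0,40,2,33,0,0,40,1,33,0,0,40,0,33,0,0,40,0,33,0,0,40,0,33,0,0,40,0,33,0,0,40,0,32,0,0,40,0,0,0,0,40,0,0,0,0,40],
)

```text
t: 11.15
tool_pos: [0.5563, 0.3429, 0.1022]
orientation: [0.002, -3.139, 0.002]
force: [0.2, 0.4, 0.7]
opening: 0.04
gripper_force: 0.0
```

Run:
```python
from h import *
from plant import robot
go(robot.read_state(),(.558,.342),.014)
c=robot.read_camera("wrist");im=c["pixels"].astype(int)
m=(im[...,0]>im[...,2]+60);n,l,st,ce=cv2.connectedComponentsWithStats(m.astype(np.uint8));i=1+np.argmax(st[1:,4]);print(st[i],ce[i],proj(c,[.5592,.3409,.038]))
cv2.imwrite("pics/w8.png",c["pixels"])
```

```text
t 11.15 pos [0.5563 0.3429 0.1022] delta [-1.9 -0.8 88.2] heading 90.08 tilt [-0.002 -0.001 -1.   ] open 0.04
[304 247  24  23 430] [315.53488372 257.83023256] [312.09065401 261.01888147]
```

View pics/w8.png

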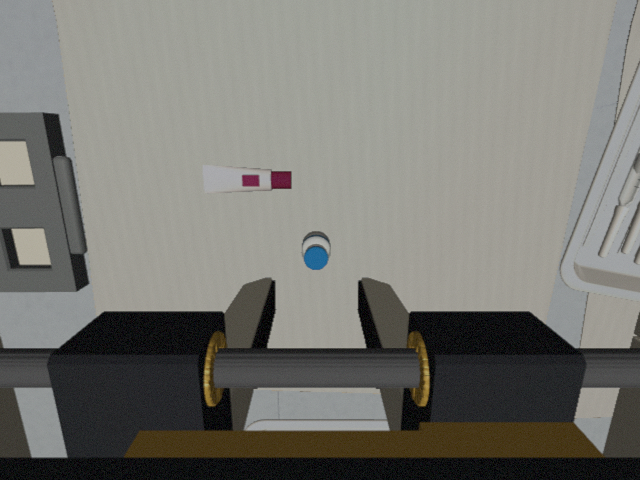

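The blue cap at (316,258) is centred between the fingers and the tube (row 180) is well clear. Descend and grip.

Emit:
play_rows(
  deltas=[-1,-0.5,25,0,40,0,0,25,0,40,0,0,20,0,40,0,0,10,0,40,0,0,7,0,40,0,0,0,0,40,0,0,0,0,40],
)

```text
t: 11.78
tool_pos: [0.5592, 0.3407, 0.0182]
orientation: [0.003, 3.141, 0.0]
force: [-0.3, -0.0, 0.6]
opening: 0.0398
gripper_force: 0.0
```

Emit:
play_rows(
  deltas=[0,0,0,0,15,0,0,0,0,15,0,0,0,0,15,0,0,0,0,15,0,0,0,0,15,0,0,0,0,15],
)

```text
t: 12.28
tool_pos: [0.5594, 0.3415, 0.0186]
orientation: [0.002, 3.14, 0.001]
force: [0.1, -0.5, 5.5]
opening: 0.0178
gripper_force: 12.0
```

Emit:
play_rows(
  deltas=[0,0,-10,0,15,0,0,-25,0,15,0,0,-30,0,15,0,-15,-15,0,15,0,-33,0,0,15,0,-33,0,0,15,0,-33,0,0,15,0,-33,0,0,15,0,-33,0,0,15,0,-33,0,0,15],
)

```text
t: 13.12
tool_pos: [0.558, 0.1267, 0.0981]
orientation: [0.002, 3.142, 0.0]
force: [0.5, 0.3, -0.8]
opening: 0.0181
gripper_force: 12.0
```

Emit:
play_rows(
  deltas=[0,-33,0,0,15,0,-33,0,0,15,0,-33,0,0,15,0,-8,0,0,15,0,0,0,0,15,0,0,0,0,15],
)

```text
t: 13.62
tool_pos: [0.5583, 0.0213, 0.0979]
orientation: [0.005, 3.142, 0.001]
force: [0.4, 1.4, 0.4]
opening: 0.0179
gripper_force: 12.0
```

Run:
```python
from h import *
from plant import robot
go(robot.read_state(),pk(1,-.028)+[0.001,.0012],.026)
```

```text
t 13.62 pos [0.5583 0.0213 0.0979] delta [-3.3  0.1 71.9] heading 89.83 tilt [ 0.     0.001 -1.   ] open 0.0179
```

Emit:
play_rows(
  deltas=[-3,0,18,0,15,0,0,18,0,15,0,0,18,0,15,0,0,0,0,15,0,0,0,0,15],
)

```text
t: 14.03
tool_pos: [0.5601, 0.0228, 0.0427]
orientation: [0.0, -3.139, -0.001]
force: [0.6, 0.9, -0.5]
opening: 0.018
gripper_force: 12.0
```

Run:
```python
from h import *
from plant import robot
go(robot.read_state(),pk(1,-.028)+[0.001,.0012],.026)
cv2.imwrite("pics/w9.png",robot.read_camera("wrist")["pixels"][170:400,150:550])
```

```text
t 14.03 pos [0.5601 0.0228 0.0427] delta [-1.6 -1.3 16.7] heading 90.02 tilt [-0.003  0.    -1.   ] open 0.018
```

View pics/w9.png

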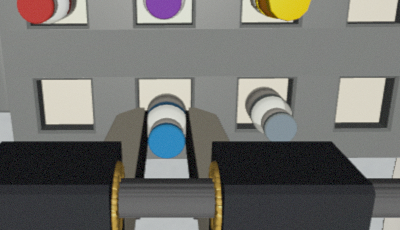

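The pocket's columns 138–192 are centred at 165, the vial is at 167, and grey stands in its pocket. Lowering blue.

Emit:
play_rows(
  deltas=[-1,-1,0,0,15,0,0,6,0,15,0,0,6,0,15,0,0,4,0,15,0,0,0,0,15,0,0,0,0,15],
)

```text
t: 14.58
tool_pos: [0.5618, 0.0201, 0.0271]
orientation: [-0.003, -3.14, -0.0]
force: [-0.1, -0.3, 0.1]
opening: 0.0181
gripper_force: 12.0
```

Emit:
play_rows(
  deltas=[0,0,1.5,0,15,0,0,0,0,15,0,0,0,0,15],
)

```text
t: 14.83
tool_pos: [0.5624, 0.0201, 0.0262]
orientation: [0.003, 3.141, 0.0]
force: [0.4, 0.2, -0.0]
opening: 0.0182
gripper_force: 12.0
```

Emit:
play_rows(
  deltas=[0,0,0,0,24,0,0,0,0,32,0,0,0,0,32,0,0,0,0,32,0,0,-20,0,32,0,0,-25,0,32,0,0,-25,0,32,0,0,-10,0,36,0,0,0,0,40],
)

```text
t: 15.58
tool_pos: [0.5647, 0.02, 0.1096]
orientation: [0.002, 3.136, -0.001]
force: [0.3, 0.3, 1.1]
opening: 0.0381
gripper_force: 0.0
```

Run:
```python
from h import *
from plant import robot
go(robot.read_state(),np.array(V["green"])+[-.001,.0012],.014)
```

```text
t 15.58 pos [0.5647 0.02   0.1096] delta [ 116.6 -299.    95. ] heading 89.92 tilt [ 0.006 -0.    -1.   ] open 0.0381
```

Emit:
play_rows(
  deltas=[11.5,-30,0,0,40,11.5,-30,0,0,40,11.5,-30,0,0,40,11.5,-30,0,0,40,11.5,-30,0,0,40,11.5,-30,0,0,40,11.5,-30,0,0,40,11.5,-30,0,0,40,11.5,-30,0,0,40,11.5,-29,0,0,40],
)

```text
t: 16.42
tool_pos: [0.4452, -0.2796, 0.1042]
orientation: [-0.003, -3.14, -0.002]
force: [1.2, -1.1, 0.3]
opening: 0.0406
gripper_force: 0.0
```

Emit:
play_rows(
  deltas=[0,0,0,0,40,0,0,0,0,40],
)

```text
t: 16.58
tool_pos: [0.4454, -0.2794, 0.1043]
orientation: [-0.007, -3.14, -0.002]
force: [1.0, 0.3, -0.0]
opening: 0.0401
gripper_force: 0.0
```

Run:
```python
from h import *
from plant import robot
go(robot.read_state(),np.array(V["green"])+[-.001,.0012],.014)
c=robot.read_camera("wrist");im=c["pixels"].astype(int)
m=(im[...,1]>im[...,2]+50)&(im[...,1]>im[...,0]+30);n,l,st,ce=cv2.connectedComponentsWithStats(m.astype(np.uint8));i=1+np.argmax(st[1:,4]);print(st[i],ce[i],proj(c,[*V["green"],.038]))
cv2.imwrite("pics/w10.png",c["pixels"])
```

```text
t 16.58 pos [ 0.4454 -0.2794  0.1043] delta [-3.   0.5 90.3] heading 89.73 tilt [-0.002  0.001 -1.   ] open 0.0401
[305 246  27  26 555] [317.61801802 258.35675676] [314.02822714 261.34631856]
```

View pics/w10.png

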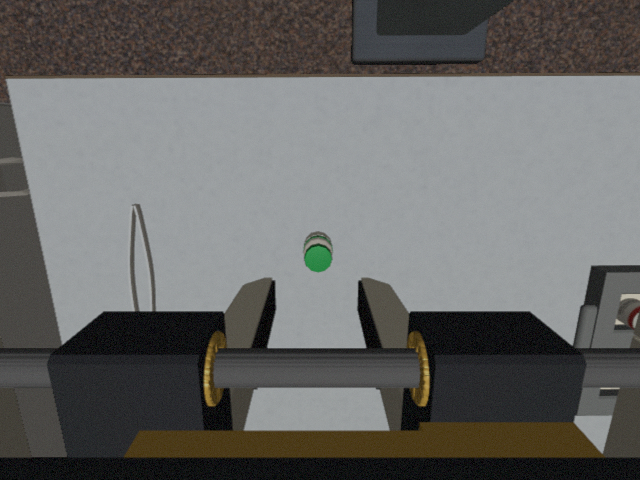

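The green cap is at (318,258), in the same spot as blue was and centred. Forceps are clear at columns 130–155. Descend and grip.

Emit:
play_rows(
  deltas=[-1.5,0.5,25,0,40,0,0,25,0,40,0,0,20,0,40,0,0,10,0,40,0,0,8,0,40,0,0,0,0,40,0,0,0,0,40],
)

```text
t: 17.22
tool_pos: [0.4487, -0.2778, 0.0184]
orientation: [0.001, 3.142, 0.0]
force: [-0.5, 0.2, 1.0]
opening: 0.0397
gripper_force: 0.0
```

Emit:
play_rows(
  deltas=[0,0,0,0,15,0,0,0,0,15,0,0,0,0,15,0,0,0,0,15,0,0,0,0,15,0,0,0,0,15],
)

```text
t: 17.72
tool_pos: [0.4489, -0.2787, 0.019]
orientation: [0.003, 3.14, -0.001]
force: [-1.0, -0.1, 4.3]
opening: 0.0196
gripper_force: 12.0
```

Emit:
play_rows(
  deltas=[0,0,-10,0,15,0,0,-25,0,15,0,0,-30,0,15,0,15,-20,0,15,0,33,0,0,15,0,33,0,0,15,0,33,0,0,15,0,33,0,0,15,0,33,0,0,15,0,33,0,0,15],
)

```text
t: 18.55
tool_pos: [0.4482, -0.0638, 0.1036]
orientation: [0.003, 3.141, -0.0]
force: [0.7, 0.2, -0.1]
opening: 0.0196
gripper_force: 12.0
```

Run:
```python
from h import *
from plant import robot
go(robot.read_state(),pk(-1,.084)+[0.001,.0012],.026)
```

```text
t 18.55 pos [ 0.4482 -0.0638  0.1036] delta [-52.2 197.   77.6] heading 89.89 tilt [ 0. -0. -1.] open 0.0196
```

Emit:
play_rows(
  deltas=[0,33,0,0,15,0,33,0,0,15,0,33,0,0,15,-8,33,0,0,15,-15,33,0,0,15,-15,31,0,0,15,-14,0,0,0,15,0,0,0,0,15,0,0,0,0,15],
)

```text
t: 19.3
tool_pos: [0.5007, 0.1308, 0.1032]
orientation: [-0.001, -3.141, 0.001]
force: [-0.5, -0.6, -0.6]
opening: 0.0196
gripper_force: 12.0
```

Emit:
play_rows(
  deltas=[0,0,20,0,15,0,0,20,0,15,0,0,18,0,15,0,0,0,0,15,0,0,0,0,15],
)

```text
t: 19.72
tool_pos: [0.4992, 0.1296, 0.0444]
orientation: [-0.005, -3.138, 0.001]
force: [0.4, -0.4, 1.2]
opening: 0.0196
gripper_force: 12.0
```

Run:
```python
from h import *
from plant import robot
go(robot.read_state(),pk(-1,.084)+[0.001,.0012],.026)
cv2.imwrite("pics/w11.png",robot.read_camera("wrist")["pixels"][170:400,150:550])
```

```text
t 19.72 pos [0.4992 0.1296 0.0444] delta [-1.6  3.5 18.4] heading 89.83 tilt [-0.003 -0.001 -1.   ] open 0.0196
```

View pics/w11.png

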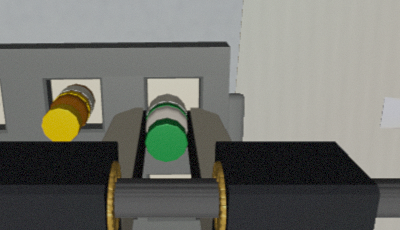

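The pocket's columns 147–202 are centred at about 174 and the vial is at 167, so shift +3.5 mm in y as computed, then lower.

Emit:
play_rows(
  deltas=[-1.5,3.5,0,0,15,0,0,0,0,15,0,0,6,0,15,0,0,6,0,15,0,0,6,0,15,0,0,0,0,15,0,0,0,0,15],
)

```text
t: 20.35
tool_pos: [0.5016, 0.1341, 0.0262]
orientation: [-0.002, -3.14, 0.001]
force: [-1.1, 0.4, -0.1]
opening: 0.0202
gripper_force: 12.0
```

Emit:
play_rows(
  deltas=[0,0,0,0,24,0,0,0,0,32,0,0,0,0,32,0,0,0,0,32,0,0,-20,0,32,0,0,-30,0,32,0,0,-35,0,32,0,0,-35,0,36,40,0,0,0,40,40,0,0,0,40],
)

```text
t: 21.18
tool_pos: [0.4252, 0.1347, 0.1509]
orientation: [0.004, 3.135, 0.002]
force: [0.3, 0.4, 0.1]
opening: 0.0396
gripper_force: 0.0
```

Emit:
play_rows(
  deltas=[0,35,-10,0,40,0,35,-10,0,40,0,35,-10,0,40,0,35,0,0,40,0,35,0,0,40,0,35,0,0,40,0,0,0,0,40,0,0,0,0,40],
)

```text
t: 21.85
tool_pos: [0.4222, 0.3458, 0.1769]
orientation: [0.002, -3.141, 0.001]
force: [-0.3, 0.3, -0.9]
opening: 0.0403
gripper_force: 0.0
```

Run:
```python
from h import *
from plant import robot
c=robot.read_camera("top")["pixels"];s=robot.read_camera("side")["pixels"]
f=lambda a,w,h:cv2.resize(a,(w,h),interpolation=cv2.INTER_CUBIC)
cv2.imwrite("pics/fin.png",np.hstack([f(c[225:300,235:350],460,300),cv2.copyMakeBorder(s[220:310,300:400].repeat(3,0).repeat(3,1),30,0,0,0,0)]))
```

```text
(no output)
```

View pics/fin.png

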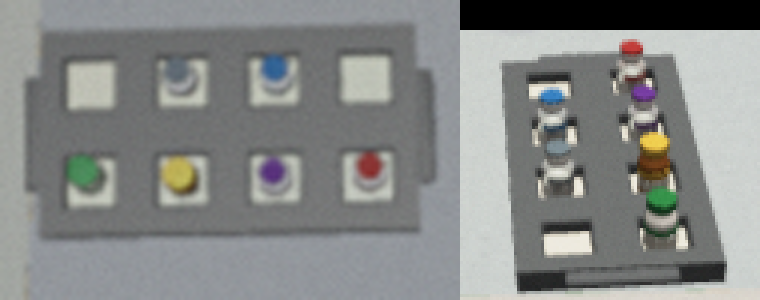

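All six vials stand in their pockets: far row grey and blue, near row green, amber, purple and red. The side view shows them all upright and seated. Handing in.

```bash
python3 -c "
from plant import robot
print(robot.close_job())"
```

```text
the job is handed in; nothing more can be done
None
```

I placed all four loose vials, and the last camera images show all six standing upright in the right pockets. I handed the job in at about 22 s on the robot's clock; the hand-in returned no verdict.

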